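# Shut the plate cassette and hold the spring clip open astride its edge

## Robot

A 6-joint arm with a two-finger parallel gripper is mounted at the origin on the work surface. World frame = base frame: x ahead of the robot, y to its left, z up, the work surface at z = 0. Lengths are in m, angles in degrees, forces in N, time in s.
With the tool pointing down it reaches from about 0.3 to 0.875 m from the base axis. Payload 6.4 kg.
Tool frame: the origin (TCP) lies at the very end of the fingers, on their centre line; the grasp point (between the pads) lies 19 mm behind it; z points along the fingers, y is the line along which they close (so a half turn about z gives the same grasp; the last joint's range is limited). The gripper opens to 88 mm and grips with 3 to 60 N. Pads are 18 mm wide; open, the fingers measure 123 mm over their backs; the gripper's body (75 mm by 187 mm) begins 45 mm behind the grasp point.
Start: joints at [-85.789, 10.359, 92.074, -0, 77.567, -11.82], TCP at [0.159, -0.553, 0.239] pointing down, gripper open.
Joint ranges: [-171.53, 171.53], [-51.25, 118.39], [17.06, 147.69], [-65.23, 245.23], [0, 150.52], [-178.68, 178.68]. Speed limits (degrees/s): [147.25, 147.25, 172.46, 180, 180, 180].

## Interface

Orientations are given as a 3x3 rotation matrix whose columns are the frame's x, y, z axes.
In Python, from workcell import arm gives the robot as it stands.
- The arm moves only by the tool play_rows, never from a script. Its argument "motion" is a list of rows, each a list of 3 entries, a list of its own where there are three numbers: the turn, a rotation vector about the world's x, y, z in rad, then the shift along the world's x, y, z in units of 50 mm (1.0 is 50 mm), then the opening, from 0 (shut) to 1 (fully open). In form: [[[rx, ry, rz], [x, y, z], jaw], ...]. A call has 1 to 20 rows; each row is the pose to reach, as a shift and turn from the pose commanded when the call began; what a row does not reach only later rows make up. A row lasts 1/10 s, in which the tool goes at most 50 mm and 8.59 degrees, less where a joint would pass 70% of its speed; a pose out of reach is approached as far as the arm can. A call with a gripper value outside its range is refused whole. The fingers move at their own pace and stop on an object; the grip force is fixed at half the most. Time passes only in rows, so rows that repeat a pose let the fingers close. It gives the time, the measured TCP pose, the force, the opening and the grip force at its end, in the units of the state.
- arm.sense(): the state, without advancing time (a new reading comes with each control period).
- arm.snapshot(name): name is "scene" or "top" or "wrist"; returns the picture (400x640x3 uint8, red, green, blue); there is no depth.
- arm.camera_model(name): a dict with "vertical_fov" (degrees; the focal length in pixels is half the picture's height over the tangent of half this angle, whatever the lens; pixels are square), "cx", "cy" (the principal point, pixels), "dist" ([k1, k2, p1, p2, k3] as OpenCV has them; the pictures are not rectified), "view" (4x4, takes a point from world to camera coordinates); the wrist camera has in their place "tool_from_camera" (4x4, takes a point from camera to tool coordinates, whose origin is the TCP and whose axes are the flange's). Camera axes: x right, y down, z forward; pixel columns grow to the right and rows downward; lengths in m; the calibration is good to about 2 mm. A picture is of the moment at which its call begins: read the wrist's pose just before it. camera_model takes no time and is no camera call.
- arm.hand_in(): hands the job in; it is judged then, once.
Trained networks look in the newest picture that a camera, given by its name, has taken for a name from the list of things; names that differ only in an ending like _2 or _b are one class to them, and where a whole thing is asked for, a point or a joint stands for the part that bears it (a point fixed in the world has none). Each returns a list of dicts, best first, with "p" (0 to 1); they miss things now and then, are a little off and sometimes report something else, mostly with a low value. They report only what shows in the picture. A call takes as long as a camera call. They do not tell look-alikes from the thing itself.
- arm.search_frame(camera, label): "location" ([x, y, z] in m, in world coordinates, good to about 4 mm: the middle of the surface that is visible of it).
The state is a dict: "clock": time; "joints": joint angles; "joint_vel": joint speeds; "effort": joint torques, N m; "position": TCP position; "tool_rot": TCP orientation; "force": force on the tool from outside, world axes, zero at the start; "moment": the same for the moment, N m; "gripper_width": finger opening in m; "gripper_force": force on a finger pad.
Only numpy, scipy, OpenCV 4.12 (cv2) and the standard library are available. Lean on these libraries where they do the work, as an engineer would, in place of code of your own. Each camera call takes 0.05 s, during which the arm holds its last target. There are 200 camera calls.

## Task

The thin-layer plate is loaded in the upright cassette: first push the blue cover fully shut onto it. Then pick up the yellow spring clip by its handles, squeeze it wide open and hold it gaping astride the upright free edge of the shut cassette (the edge away from the hinge), one jaw on each side and the edge well in between them but the jaws touching nothing, so that a colleague can slip a spacer in. Finish like that, still holding the clip squeezed open in the air; leave the other things on the bench where they are.

Things in the scene. Friction and masses are not known exactly. Their poses are not given: they have to be found in the camera images.
- cassette: Upright plate cassette fixed to the bench. Origin on the bench under its middle, z up. x runs along the boards from the free upright edge (-45 mm, towards the robot) to the hinged edge (+45 mm). y: slate back board -5 to -1 mm, white plate to +1, blue cover to +5 when shut. Boards 14 to 110 mm above the bench. Steel foot 12 mm high, x -21 to +49, y -42 to +42 mm; none below the free edge.
- cover (a joint): Blue cover, 4 mm thick, 88 wide, 94 high, on an upright hinge at x +45, y +3 mm of the cassette. 0 rad: shut on the plate (stop); grows to 1.3 as its free edge swings out to the cassette's +y side. Starts at 0.5 to 1.0. No latch: slight hinge friction (0.5 N at the free edge) keeps it where it is left.
- cover_edge (a point): Middle of the cover's free upright edge, 90 mm from the hinge, 60 mm above the bench.
- edge (a point): Middle of the cassette's free upright edge, 60 mm above the bench, at the centre of the shut stack, which is 10 mm thick. Axes as the cassette's: x points from the edge into the cassette. (A bracket behind the back board near the hinge reaches y -27 mm, 41 mm high.)
- clip: Yellow spring clip, 102 mm long, 70 g, lying on its side, 36 mm high, pivot upright. Origin: underside of the pivot. Shut, the jaws reach 55 mm along +x, 12 mm thick together, faces at y = 0; the handles reach 47 mm along -x, in a V about 65 mm over the ends. The frame is fixed to the +y half, whose jaw stays along +x. At the start the jaws point away from the robot (within 0.6 rad).
- clip_open (a joint): Angle between the jaws: 0 rad shut, 0.72 at the stop. Squeezing the handles (flat, 13 to 55 mm from the pivot, 36 mm high) together opens the jaws: 4 N to begin, 12 N at the stop. There the handles are parallel, 28 mm over their outer faces, and the jaws gape 0.36 rad to each side of the handles' middle line, tips 39 mm apart.
- clip_pivot (a point): Centre of the clip's pivot, half way up its 36 mm height.
- tip_a (a point): Inner tip of the jaw on the clip's +y side, 55 mm from the pivot, half way up.
- tip_b (a point): Inner tip of the other jaw (-y side), 55 mm from the pivot, half way up.
- dish: White shallow bowl, 84 mm across, 22 mm high, loose; origin at its underside. Leave alone.
- amber: Amber glass bottle with blue cap, 80 mm across, 160 mm high, loose; origin at its underside. Leave alone.
- beaker: Glass beaker, 76 mm across, 100 mm high, loose; origin at its underside. Leave alone.
- jar: White jar with red cap, 56 mm across, 70 mm high, loose; origin at its underside. Leave alone.
- wrench: Steel wrench lying on the bench, loose. Leave alone.
There are look-alikes about, which are no part of the job. What is shaped like the cassette but pink or purple is not meant.

How it is judged:
By the outcome, as a careful person would: the job done as asked, in the order asked, and still so for the second after the job is handed in, while the arm keeps its last pose, push and grip.
It also fails if it takes over 48 s, if anything falls off the work surface, if the arm or the gripper's body presses on something with over 40 N, if the wrist force passes 120 N, or if a joint passes its speed limit or range.

## Working session

There is one attempt and no reset: what is moved stays moved. The work goes in short steps, Python scripts to look and compute and a tool call to move; the robot and the scene stay as the last step left them, time stands still between calls to the robot, and variables do not carry over. Pictures are saved under pics/ and viewed, at most 10 in all, crops included, and the job is handed in when it is done.

Besides the shell and the picture viewer there is one more tool, called after "Call:" as name(argument=value, ...), one argument or row to a line, values as JSON. play_rows: Moves the arm, as the interface text tells. Its arguments: {"type":"object","properties":{"motion":{"type":"array","items":{"type":"array"}}},"required":["motion"]}

```bash
mkdir -p pics; ls
python3 - <<'E'
from workcell import arm
import cv2,numpy as np
s=arm.sense();print(s['clock'],s['position'],s['tool_rot'],s['gripper_width'])
ims=[]
for c in('scene','top'):
    im=arm.snapshot(c);ims.append(im);cv2.imwrite(f'pics/{c}0.png',im[:,:,::-1])
    for l in('cassette','cover','cover_edge','edge','clip','clip_pivot','tip_a','tip_b','dish','amber','beaker','jar','wrench'):
        print(c,l,[(np.round(d['location'],3).tolist(),round(d['p'],2)) for d in arm.search_frame(c,l)[:4]])
    m=arm.camera_model(c);print({k:np.round(v,4).tolist() for k,v in m.items()})
print(arm.camera_model('wrist'))
E
```

```text
pics
0.0 [ 0.15876486 -0.55212165  0.23785323] [[ 9.61119584e-01  2.76132460e-01 -1.00457361e-04]
 [ 2.76132245e-01 -9.61118233e-01  1.65108567e-03]
 [ 3.59366947e-04 -1.61463029e-03 -9.99998632e-01]] 0.08841072616644957
scene cassette [([0.406, 0.124, 0.037], 0.75), ([0.588, 0.028, 0.03], 0.68)]
scene cover [([0.566, 0.067, 0.082], 0.76)]
scene cover_edge [([0.568, 0.064, 0.074], 0.51), ([0.499, -0.208, 0.012], 0.25)]
scene edge [([0.587, 0.028, 0.036], 0.98), ([0.37, -0.095, 0.013], 0.97), ([0.408, 0.124, 0.038], 0.87)]
scene clip [([0.736, -0.279, 0.064], 0.72), ([0.513, 0.204, 0.026], 0.62), ([0.568, 0.066, 0.078], 0.53)]
scene clip_pivot [([0.518, 0.201, 0.025], 0.66)]
scene tip_a [([0.516, 0.206, 0.026], 0.74)]
scene tip_b [([0.516, 0.206, 0.026], 0.74)]
scene dish [([0.496, -0.211, 0.009], 0.71)]
scene amber [([0.753, 0.262, 0.099], 0.87), ([0.516, 0.203, 0.024], 0.56), ([0.516, 0.193, 0.019], 0.42)]
scene beaker [([0.738, -0.279, 0.063], 0.98), ([0.515, 0.194, 0.024], 0.24)]
scene jar [([0.768, -0.082, 0.07], 0.66)]
scene wrench [([0.546, -0.449, 0.008], 0.68)]
{'vertical_fov
[... 1118 characters left out ...]
 [-0.0657, 0.0, 0.0, 0.0, 0.0], 'view': [[0.0265, -0.9996, 0.013, -0.1149], [-0.9908, -0.028, -0.1321, 0.5802], [0.1324, -0.0094, -0.9911, 1.0673], [0.0, 0.0, 0.0, 1.0]]}
{'vertical_fov': 58.0643909628586, 'cx': 311.9676360069011, 'cy': 200.66626138772045, 'dist': array([-0.00068877,  0.        ,  0.        ,  0.        ,  0.        ]), 'tool_from_camera': array([[ 4.66823607e-04, -9.54719769e-01, -2.97506209e-01,
         7.78421266e-02],
       [ 9.99999877e-01,  4.95014865e-04, -1.94178408e-05,
         2.85424154e-04],
       [ 1.65808592e-04, -2.97506163e-01,  9.54719883e-01,
        -1.46107272e-01],
       [ 0.00000000e+00,  0.00000000e+00,  0.00000000e+00,
         1.00000000e+00]])}
```

View pics/scene0.png

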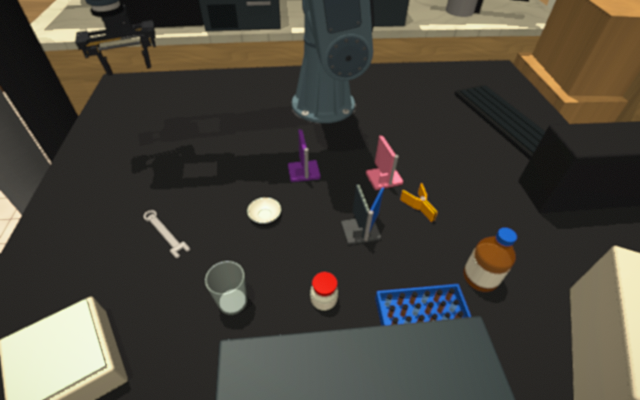

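View pics/top0.png

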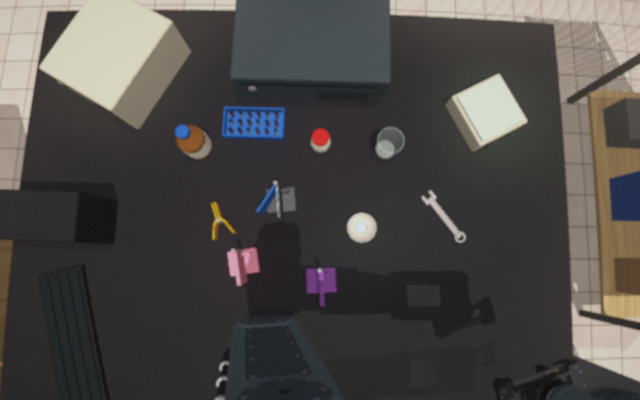

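Candidates: the cassette could be steel-footed at top (278,200), pink at (242,265) or purple at (320,282). I choose the steel-footed one with the blue cover. The only clip is yellow, at top (220,222). I'll check both in one close crop.

Run:
```python
import cv2
im=cv2.imread('pics/top0.png')[165:255,195:315]
cv2.imwrite('pics/crop1.png',cv2.resize(im,None,fx=6.5,fy=6.5,interpolation=cv2.INTER_CUBIC))
```

```text
(no output)
```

View pics/crop1.png

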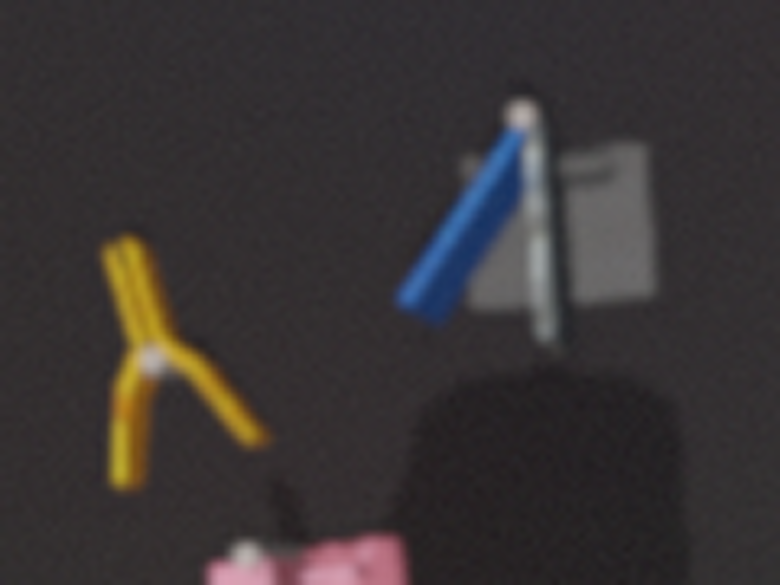

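```bash
cat > h.py <<'E'
import numpy as np,cv2
from workcell import arm
def K(m):
    f=200/np.tan(np.radians(m['vertical_fov'])/2); return np.array([[f,0,m['cx']],[0,f,m['cy']],[0,0,1]])
def view(c,s=None):
    m=arm.camera_model(c)
    if c!='wrist': return K(m),np.array(m['dist']),np.array(m['view'])
    T=np.eye(4);T[:3,:3]=s['tool_rot'];T[:3,3]=s['position']
    return K(m),np.array(m['dist']),np.linalg.inv(T@m['tool_from_camera'])
def world(c,uv,z,s=None):
    k,d,V=view(c,s);p=cv2.undistortPoints(np.array(uv,float).reshape(1,1,2),k,d)[0,0]
    C=np.linalg.inv(V);r=C[:3,:3]@[p[0],p[1],1];o=C[:3,3]
    return o+r*(z-o[2])/r[2]
def pix(c,P,s=None):
    k,d,V=view(c,s);return cv2.projectPoints(np.array(P,float).reshape(-1,1,3),cv2.Rodrigues(V[:3,:3])[0],V[:3,3],k,d)[0][:,0]
E
python3 - <<'E'
from h import *
cr=lambda u,v:(195+u/6.5,165+v/6.5)
for n,u,v,z in(('hinge',522,108,.112),('edge',550,342,.11),('coverfree',402,298,.109),('footR',655,295,.012),('footRfar',647,145,.012),('footL',472,308,.012),('pivot',152,358,.037),('jaw',125,240,.036),('hL',122,485,.036),('hR',264,440,.036),('pinkTopL',240,555,.11),('pinkbase',405,540,.012)):
    print(n,np.round(world('top',cr(u,v),z),3))
for uv,z in (((421,185),.036),((437,218),.036),((376,186),.11)): print(np.round(world('scene',uv,z),3))
E
```

```text
hinge [0.617 0.034 0.112]
edge [0.52  0.018 0.11 ]
coverfree [0.536 0.08  0.109]
footR [ 0.55  -0.018  0.012]
footRfar [ 0.619 -0.012  0.012]
footL [0.542 0.064 0.012]
pivot [0.514 0.201 0.037]
jaw [0.566 0.217 0.036]
hL [0.458 0.211 0.036]
hR [0.479 0.15  0.036]
pinkTopL [0.429 0.141 0.11 ]
pinkbase [0.437 0.09  0.012]
[0.465 0.215 0.036]
[0.583 0.221 0.036]
[0.532 0.067 0.11 ]
```

Run:
```python
import cv2
im=cv2.imread('pics/scene0.png')[130:250,340:460]
cv2.imwrite('pics/crop2.png',cv2.resize(im,None,fx=5,fy=5,interpolation=cv2.INTER_CUBIC))
```

```text
(no output)
```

View pics/crop2.png

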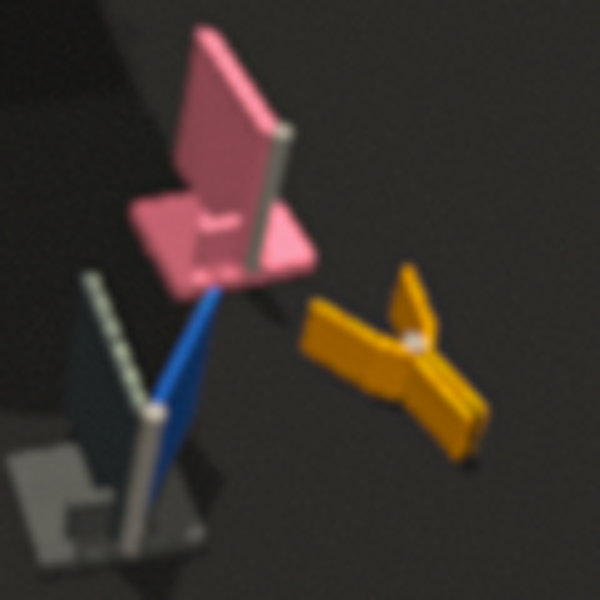

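The crops show the steel-footed cassette with its blue cover open about 0.68 rad. The free-edge top is at crop1 (550,342) and the cover edge at (402,298). The clip pivot is at (152,358), with jaws pointing up and away. I'll move above with the fingers shut and look again.

Call:
play_rows(
  motion=[
    [[0, 0, 0], [7.8, 13.5, 0], 0],
    [[0, 0, 0], [7.8, 13.5, 0], 0],
    [[0, 0, 0], [7.8, 13.5, 0], 0],
    [[0, 0, 0], [7.8, 13.5, 0], 0],
    [[0, 0, 0], [7.8, 13.5, 0], 0],
    [[0, 0, 0], [7.8, 13.5, 0], 0],
    [[0, 0, 0], [7.8, 13.5, 0], 0],
    [[0, 0, 0], [7.8, 13.5, 0], 0],
    [[0, 0, 0], [7.8, 13.5, 0], 0],
    [[0, 0, 0], [7.8, 13.5, 0], 0],
    [[0, 0, 0], [7.8, 13.5, 0], 0],
    [[0, 0, 0], [7.8, 13.5, 0], 0],
    [[0, 0, 0], [7.8, 13.5, 0], 0],
    [[0, 0, 0], [7.8, 13.5, 0], 0],
    [[0, 0, 0], [7.8, 13.5, 0], 0],
    [[0, 0, 0], [7.8, 13.5, 0], 0],
    [[0, 0, 0], [7.8, 13.5, 0], 0],
    [[0, 0, 0], [7.8, 13.5, 0], 0],
    [[0, 0, 0], [7.8, 13.5, 0], 0],
    [[0, 0, 0], [7.8, 13.5, 0], 0],
  ],
)

```text
clock: 3.4
position: [0.5485, 0.1211, 0.2388]
tool_rot: [[0.962, 0.275, -0.0], [0.275, -0.962, -0.0], [-0.0, 0.0, -1.0]]
force: [0.2, 0.3, -0.2]
gripper_width: 0.0006
gripper_force: 0.0
```

Run:
```python
from h import *
import json
s=arm.sense();im=arm.snapshot('wrist');cv2.imwrite('pics/w1.png',im[:,:,::-1])
json.dump({k:np.array(s[k]).tolist() for k in('position','tool_rot')},open('w1.json','w'))
print(s['clock'],s['position'],s['tool_rot'],s['joints'],s['gripper_width'])
for l in('cover_edge','edge','clip_pivot','tip_a'):print(l,[(np.round(d['location'],3).tolist(),round(d['p'],2)) for d in arm.search_frame('wrist',l)[:3]])
```

```text
3.4 [0.54846175 0.12111529 0.23884222] [[ 9.61576840e-01  2.74535936e-01 -9.51586570e-06]
 [ 2.74535927e-01 -9.61576819e-01 -2.15146034e-04]
 [-6.82155537e-05  2.04266997e-04 -9.99999977e-01]] [ 3.53097028e-01  8.66142257e+00  9.40109779e+01 -1.26310232e-02
  7.73282210e+01  7.44215071e+01] 0.0005747036740887712
cover_edge [([0.573, 0.063, 0.075], 0.91)]
edge [([0.422, 0.156, 0.011], 0.88), ([0.389, -0.085, 0.099], 0.51)]
clip_pivot [([0.515, 0.209, 0.035], 0.97), ([0.518, 0.198, 0.026], 0.53)]
tip_a [([0.52, 0.196, 0.026], 0.81), ([0.518, 0.205, 0.027], 0.7)]
```

View pics/w1.png

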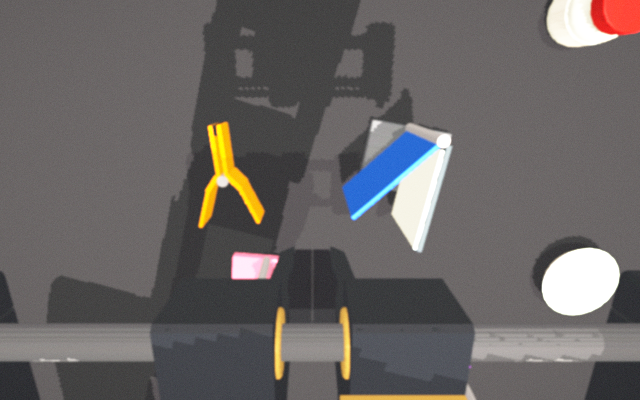

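Run:
```python
from h import *
import json
s=json.load(open('w1.json'))
for n,u,v,z in(('hinge',443,140,.113),('platefree',414,248,.11),('slatefree',422,250,.11),('slatehinge',450,150,.11),('coverfree',354,218,.109),('pivot',222,180,.037),('jawL',211,126,.036),('jawR',226,124,.036),('hL',202,226,.036),('hR',260,222,.036),('pink',240,255,.11)):
    print(n,np.round(world('wrist',(u,v),z,s),4))
```

```text
hinge [0.6149 0.0374 0.113 ]
platefree [0.5247 0.0255 0.11  ]
slatefree [0.5248 0.0185 0.11  ]
slatehinge [0.6091 0.0282 0.11  ]
coverfree [0.5359 0.0816 0.109 ]
pivot [0.5152 0.2043 0.037 ]
jawL [0.564  0.2253 0.036 ]
jawR [0.5698 0.212  0.036 ]
hL [0.461  0.2144 0.036 ]
hR [0.4819 0.1576 0.036 ]
pink [0.4785 0.1636 0.11  ]
```

Call:
play_rows(
  motion=[
    [[0, 0, 0], [0, 0, -1], 0],
    [[0, 0, 0], [0, 0, -2], 0],
    [[0, 0, 0], [0, 0, -3], 0],
    [[0, 0, 0], [0, 0, -3.48], 0],
    [[0, 0, 0], [0, 0, -3.48], 0],
    [[0, 0, 0], [0, -0.2, -3.48], 0],
    [[0, 0, 0], [0, -0.4, -3.48], 0],
    [[0, 0, 0], [0, -0.55, -3.48], 0],
    [[0, 0, 0], [0, -0.7, -3.48], 0],
    [[0, 0, 0], [0, -0.85, -3.48], 0],
    [[0, 0, 0], [0, -1.0, -3.48], 0],
    [[0, 0, 0], [0, -1.1, -3.48], 0],
    [[0, 0, 0], [0, -1.2, -3.48], 0],
    [[0, 0, 0], [0, -1.25, -3.48], 0],
    [[0, 0, 0], [0, -1.3, -3.48], 0],
    [[0, 0, 0], [0, -1.3, -3.48], 0],
  ],
)

```text
clock: 5.25
position: [0.5488, 0.0571, 0.0646]
tool_rot: [[0.961, 0.276, -0.0], [0.276, -0.961, -0.0], [-0.0, 0.0, -1.0]]
force: [0.2, 0.1, -0.1]
gripper_width: 0.0009
gripper_force: 0.0
```

Call:
play_rows(
  motion=[
    [[0, 0, 0], [0, -0.03, 0], 0],
    [[0, 0, 0], [0, -0.06, 0], 0],
    [[0, 0, 0], [0, -0.06, 0], 0],
  ],
)

```text
clock: 5.55
position: [0.5488, 0.0543, 0.0647]
tool_rot: [[0.961, 0.276, -0.0], [0.276, -0.961, -0.0], [-0.0, 0.0, -1.0]]
force: [0.1, 0.8, -0.6]
gripper_width: 0.0004
gripper_force: 0.2
```

Call:
play_rows(
  motion=[
    [[0, 0, 0], [0, -0.02, 0], 0],
    [[0, 0, 0], [0, -0.04, 0], 0],
    [[0, 0, 0], [0, -0.04, 0], 0],
  ],
)

```text
clock: 5.85
position: [0.5488, 0.0523, 0.0647]
tool_rot: [[0.961, 0.276, 0.0], [0.276, -0.961, -0.0], [0.0, 0.0, -1.0]]
force: [0.3, 0.3, 0.3]
gripper_width: 0.0005
gripper_force: 0.2
```

Call:
play_rows(
  motion=[
    [[0, 0, 0], [0, -0.02, 0], 0],
    [[0, 0, 0], [0, -0.04, 0], 0],
    [[0, 0, 0], [0, -0.04, 0], 0],
  ],
)

```text
clock: 6.15
position: [0.5489, 0.0504, 0.0647]
tool_rot: [[0.961, 0.276, 0.0], [0.276, -0.961, 0.0], [0.0, -0.0, -1.0]]
force: [1.1, 2.0, 0.6]
gripper_width: 0.0006
gripper_force: 0.6
```

Call:
play_rows(
  motion=[
    [[0, 0, 0], [0, -0.02, 0], 0],
    [[0, 0, 0], [0, -0.03, 0], 0],
    [[0, 0, 0], [0, -0.03, 0], 0],
  ],
)

```text
clock: 6.45
position: [0.5489, 0.0499, 0.0647]
tool_rot: [[0.961, 0.276, 0.0], [0.276, -0.961, 0.002], [0.001, -0.002, -1.0]]
force: [0.3, 6.7, -0.8]
gripper_width: 0.0005
gripper_force: 3.1
```

Call:
play_rows(
  motion=[
    [[0, 0, 0], [0, -0.02, 0], 0],
    [[0, 0, 0], [0, -0.03, 0], 0],
    [[0, 0, 0], [0, -0.03, 0], 0],
  ],
)

```text
clock: 6.75
position: [0.5489, 0.0496, 0.0647]
tool_rot: [[0.961, 0.276, 0.001], [0.276, -0.961, 0.003], [0.001, -0.003, -1.0]]
force: [1.6, 12.4, -0.8]
gripper_width: 0.0006
gripper_force: 5.8
```

Call:
play_rows(
  motion=[
    [[0, 0, 0], [0, 0.1, 0], 0],
    [[0, 0, 0], [0, 0.3, 0], 0],
    [[0, 0, 0], [0, 0.8, 0], 0],
    [[0, 0, 0], [0, 1.2, 0.6], 0],
    [[0, 0, 0], [0, 1.5, 1.4], 0],
    [[0, 0, 0.02], [-0.6, 2.0, 1.8], 0.5],
    [[0, 0, 0.04], [-1.0, 2.5, 1.8], 1],
    [[0, 0, 0.04], [-1.3, 2.9, 1.8], 1],
    [[0, 0, 0.04], [-1.3, 2.9, 1.8], 1],
    [[0, 0, 0.04], [-1.3, 2.9, 1.8], 1],
    [[0, 0, 0.04], [-1.3, 2.9, 1.8], 1],
    [[0, 0, 0.04], [-1.3, 2.9, 1.8], 1],
  ],
)

```text
clock: 7.95
position: [0.4845, 0.1915, 0.1546]
tool_rot: [[0.95, 0.313, 0.0], [0.313, -0.95, -0.0], [-0.0, 0.0, -1.0]]
force: [0.3, -0.9, 0.8]
gripper_width: 0.0546
gripper_force: 0.0
```

Run:
```python
from h import *
import json
s=arm.sense();im=arm.snapshot('wrist')
json.dump({k:np.array(s[k]).tolist() for k in('position','tool_rot')},open('w2.json','w'))
p=np.array(s['position']);print(s['clock'],p,s['gripper_width'])
cv2.imwrite('pics/w2.png',im[:,:,::-1])
print(pix('scene',[[.429,.141,.11]]), np.round(world('scene',(396.6,156),.112),3))
```

```text
7.95 [0.48449333 0.1915251  0.15461253] 0.05457845786827773
[[395.68312075 156.57389493]] [0.429 0.143 0.112]
```

View pics/w2.png

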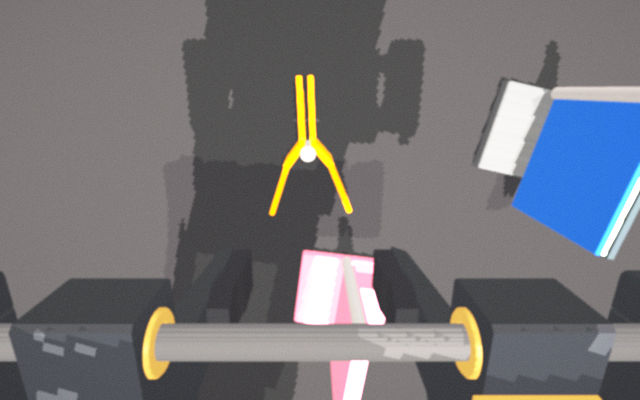

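Run:
```python
from h import *
import json
s=json.load(open('w2.json'));R=np.array(s['tool_rot']);p=np.array(s['position'])
for n,u,v,z in(('pivot',307.5,153,.037),('jaw',304.5,76,.036),('hL',272,213,.036),('hR',349,210,.036)):
    w=world('wrist',(u,v),z,s);print(n,np.round(w,4),np.round(R.T@(w-p),4))
print(pix('wrist',[p],s))
for n,u,v in(('stackfree cover side',597,252),('slate side',611,258)): print(n,np.round(world('wrist',(u,v),.11,s),4))
```

```text
pivot [0.5143 0.2045 0.037 ] [ 0.0324 -0.003   0.1176]
jaw [0.5647 0.2231 0.036 ] [ 0.086  -0.0049  0.1186]
hL [0.4609 0.2161 0.036 ] [-0.0147 -0.0308  0.1186]
hR [0.482  0.1601 0.036 ] [-0.0122  0.029   0.1186]
[[311.24789678 268.98713347]]
stackfree cover side [0.5243 0.0301 0.11  ]
slate side [0.5235 0.0203 0.11  ]
```

Call:
play_rows(
  motion=[
    [[0, 0, 0], [0, 0.04, 0], 1],
    [[0, 0, 0], [0, 0.04, 0], 1],
    [[0, 0, 0], [0, 0.04, 0], 1],
    [[0, 0, 0], [0, 0.04, -0.5], 1],
    [[0, 0, 0], [0, 0.04, -1], 1],
    [[0, 0, 0], [0, 0.04, -1.5], 1],
    [[0, 0, 0], [0, 0.04, -2], 1],
    [[0, 0, 0], [0, 0.04, -2.5], 1],
    [[0, 0, 0], [0, 0.04, -2.8], 1],
    [[0, 0, 0], [0, 0.04, -2.96], 1],
    [[0, 0, 0], [0, 0.04, -2.96], 1],
    [[0, 0, 0], [0, 0.04, -2.96], 1],
  ],
)

```text
clock: 9.2
position: [0.4846, 0.1945, 0.0075]
tool_rot: [[0.949, 0.314, 0.001], [0.314, -0.949, 0.0], [0.001, 0.0, -1.0]]
force: [-0.4, 0.1, 0.1]
gripper_width: 0.0878
gripper_force: 0.0
```

Call:
play_rows(
  motion=[
    [[0, 0, 0], [0, 0, 0], 0.8],
    [[0, 0, 0], [0, 0, 0], 0.7],
    [[0, 0, 0], [0, 0, 0], 0.6],
    [[0, 0, 0], [0, 0, 0], 0.5],
    [[0, 0, 0], [0, 0, 0], 0.4],
    [[0, 0, 0], [0, 0, 0], 0.3],
    [[0, 0, 0], [0, 0, 0], 0],
    [[0, 0, 0], [0, 0, 0], 0],
    [[0, 0, 0], [0, 0, 0], 0],
    [[0, 0, 0], [0, 0, 0], 0],
    [[0, 0, 0], [0, 0, 0], 0],
    [[0, 0, 0], [0, 0, 0], 0],
    [[0, 0, 0], [0, 0, 0], 0],
    [[0, 0, 0], [0, 0, 0], 0],
  ],
)

```text
clock: 10.6
position: [0.4842, 0.1945, 0.0071]
tool_rot: [[0.949, 0.314, 0.001], [0.314, -0.949, 0.0], [0.001, -0.0, -1.0]]
force: [-1.3, 0.3, 5.9]
gripper_width: 0.0274
gripper_force: 30.0
```

Call:
play_rows(
  motion=[
    [[0, 0, 0], [0, 0, 0.2], 0],
    [[0, 0, 0], [0, 0, 0.6], 0],
    [[0, 0, 0], [0, 0, 1.2], 0],
    [[0, 0, 0], [0, 0, 2], 0],
    [[0, 0, 0], [0, 0, 2.8], 0],
    [[0, 0, 0], [0, 0, 3.4], 0],
    [[0, 0, 0], [0, 0, 3.4], 0],
    [[0, 0, 0], [0, 0, 3.4], 0],
  ],
)

```text
clock: 11.4
position: [0.4838, 0.1944, 0.177]
tool_rot: [[0.949, 0.314, 0.001], [0.314, -0.949, 0.0], [0.001, 0.0, -1.0]]
force: [0.4, -1.1, -2.3]
gripper_width: 0.0274
gripper_force: 30.0
```

Run:
```python
from h import *
import json
s=arm.sense();im=arm.snapshot('wrist')
json.dump({k:np.array(s[k]).tolist() for k in('position','tool_rot')},open('w3.json','w'))
p=np.array(s['position']);R=np.array(s['tool_rot']);print(s['clock'],p,s['gripper_width'],s['gripper_force'])
cv2.imwrite('pics/w3.png',im[:,:,::-1])
for c in('wrist','top','scene'):
  arm.snapshot(c)
  for l in('clip_pivot','tip_a','tip_b'):
    print(c,l,[(np.round(R.T@(np.array(d['location'])-p),3).tolist(),round(d['p'],2)) for d in arm.search_frame(c,l)[:2]])
```

```text
11.4 [0.48378662 0.19437961 0.17703474] 0.027400316869420613 29.999603326432407
wrist clip_pivot [([0.047, 0.007, -0.027], 0.77)]
wrist tip_a [([0.055, 0.011, -0.023], 0.64), ([0.045, 0.006, -0.022], 0.6)]
wrist tip_b [([0.055, 0.011, -0.023], 0.64), ([0.045, 0.006, -0.022], 0.6)]
top clip_pivot [([0.064, 0.017, -0.016], 0.57)]
top tip_a [([0.11, 0.539, 0.123], 0.57), ([0.059, 0.02, -0.019], 0.51)]
top tip_b [([0.11, 0.539, 0.123], 0.57), ([0.059, 0.02, -0.019], 0.51)]
scene clip_pivot [([0.052, 0.01, -0.018], 0.69), ([-0.112, 0.388, 0.166], 0.17)]
scene tip_a [([0.041, 0.005, -0.011], 0.85), ([0.053, 0.009, -0.017], 0.79)]
scene tip_b [([0.041, 0.005, -0.011], 0.85), ([0.053, 0.009, -0.017], 0.79)]
```

View pics/w3.png

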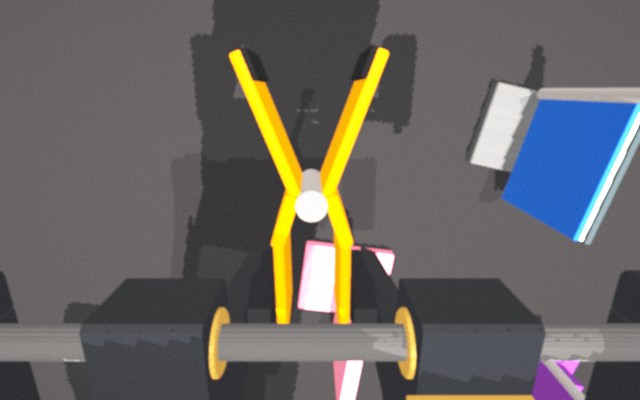

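Run:
```python
from h import *
import json
s=json.load(open('w3.json'));R=np.array(s['tool_rot']);p=np.array(s['position'])
for n,u,v,z in(('pivotTop',311,206,.03),('tipL in top',241,51,.029),('tipR in top',377,48,.029),('tipL bottom',267,80,-.007),('tipR bottom',352,80,-.007),):
    w=world('wrist',(u,v),p[2]+z,s);print(n,np.round(w,4),np.round(R.T@(w-p),4))
for n,u,v in(('cover side',576,240),('slate side',588,243)): print(n,np.round(world('wrist',(u,v),.11,s),4))
```

```text
pivotTop [0.5215 0.2069 0.207 ] [ 0.0397 -0.     -0.03  ]
tipL in top [0.5612 0.2423 0.206 ] [ 0.0886 -0.0211 -0.0289]
tipR in top [0.5749 0.2036 0.206 ] [ 0.0894  0.0199 -0.0289]
tipL bottom [0.5551 0.2368 0.17  ] [ 0.0811 -0.0178  0.0071]
tipR bottom [0.5659 0.2043 0.17  ] [0.0811 0.0164 0.0071]
cover side [0.523  0.0286 0.11  ]
slate side [0.5236 0.0202 0.11  ]
```

Run:
```python
from h import *
import json
s=json.load(open('w3.json'));R=np.array(s['tool_rot']);p=np.array(s['position'])
for t in(0,5,10):
  a=np.radians(t);P=[]
  for x,y,z in((0,0,-.030),(0,0,.007),(.05,-.0195,-.0295),(.05,-.0195,.0065)):
    z+=.012 ; P.append(R@(np.array([.0397+np.cos(a)*x+np.sin(a)*z,y,-np.sin(a)*x+np.cos(a)*z-.012]))+p)
  print(t,np.round(pix('wrist',P,s)).tolist())
im=cv2.imread('pics/w3.png')[30:250,200:420]
cv2.imwrite('pics/w3c.png',cv2.resize(im,None,fx=2.7,fy=2.7,interpolation=cv2.INTER_CUBIC))
```

```text
0 [[311.0, 206.0], [311.0, 180.0], [246.0, 47.0], [262.0, 57.0]]
5 [[311.0, 210.0], [311.0, 176.0], [244.0, 52.0], [260.0, 52.0]]
10 [[311.0, 215.0], [311.0, 173.0], [241.0, 58.0], [258.0, 48.0]]
```

View pics/w3c.png

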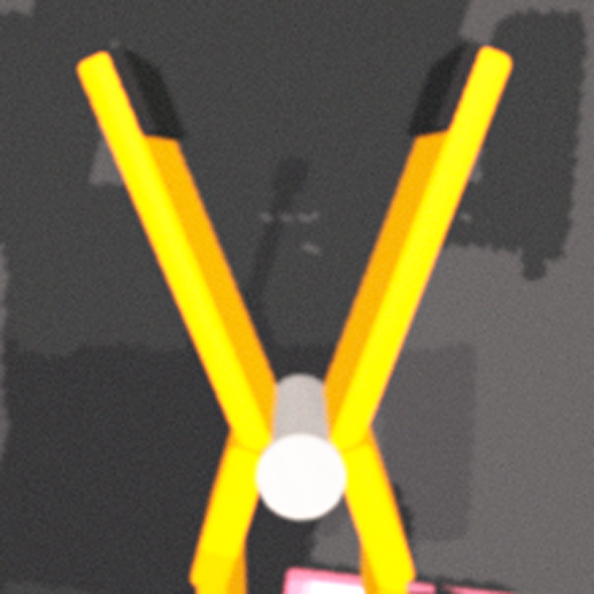

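Call:
play_rows(
  motion=[
    [[0, 0, -0.03], [-0.3, -0.6, 0], 0],
    [[0, 0, -0.08], [-0.6, -1.3, 0], 0],
    [[0, 0, -0.13], [-0.9, -2.0, 0], 0],
    [[0, 0, -0.17], [-1.2, -2.8, 0], 0],
    [[0, 0, -0.2], [-1.49, -3.4, 0], 0],
    [[0, 0, -0.2], [-1.49, -3.68, 0], 0],
    [[0, 0, -0.2], [-1.49, -3.68, -0.4], 0],
    [[0, 0, -0.2], [-1.49, -3.68, -1], 0],
    [[0, 0, -0.2], [-1.49, -3.68, -1.6], 0],
    [[0, 0, -0.2], [-1.49, -3.68, -2.1], 0],
    [[0, 0, -0.2], [-1.49, -3.68, -2.34], 0],
    [[0, 0, -0.2], [-1.49, -3.68, -2.34], 0],
    [[0, 0, -0.2], [-1.49, -3.68, -2.34], 0],
  ],
)

```text
clock: 13.35
position: [0.4096, 0.0103, 0.0601]
tool_rot: [[0.993, 0.12, 0.0], [0.12, -0.993, -0.0], [0.0, 0.0, -1.0]]
force: [-0.4, -0.1, -0.5]
gripper_width: 0.0273
gripper_force: 30.0
```

Run:
```python
from h import *
import json
s=arm.sense();im=arm.snapshot('wrist')
json.dump({k:np.array(s[k]).tolist() for k in('position','tool_rot')},open('w4.json','w'))
p=np.array(s['position']);R=np.array(s['tool_rot']);print(s['clock'],p,R[:2,0],s['gripper_width'],s['gripper_force'],s['force'])
cv2.imwrite('pics/w4.png',im[:,:,::-1])
e=np.array([.5242,.0242,.11]);print(pix('wrist',[e],s))
```

```text
13.35 [0.40958213 0.01028858 0.06009209] [0.9928285  0.11954728] 0.027256258535176252 29.99957285821438 [-0.38487865 -0.10696416 -0.5429542 ]
[[310.86377657 -87.35016658]]
```

View pics/w4.png

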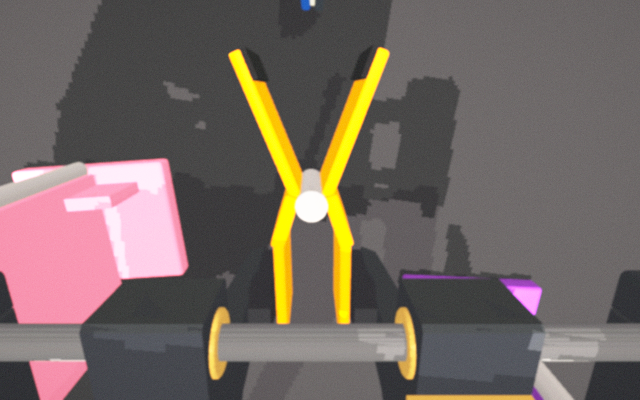

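Call:
play_rows(
  motion=[
    [[0, 0, 0], [0.1, 0.01, 0], 0],
    [[0, 0, 0], [0.2, 0.02, 0], 0],
    [[0, 0, 0], [0.3, 0.04, 0], 0],
    [[0, 0, 0], [0.4, 0.05, 0], 0],
    [[0, 0, 0], [0.5, 0.06, 0], 0],
    [[0, 0, 0], [0.6, 0.07, 0], 0],
    [[0, 0, 0], [0.7, 0.085, 0], 0],
    [[0, 0, 0], [0.8, 0.1, 0], 0],
    [[0, 0, 0], [0.89, 0.11, 0], 0],
    [[0, 0, 0], [0.89, 0.11, 0], 0],
    [[0, 0, 0], [0.89, 0.11, 0], 0],
  ],
)

```text
clock: 14.5
position: [0.4537, 0.0159, 0.0596]
tool_rot: [[0.993, 0.12, -0.0], [0.12, -0.993, 0.0], [-0.0, -0.0, -1.0]]
force: [0.2, 0.3, -0.6]
gripper_width: 0.0275
gripper_force: 30.0
```

Run:
```python
from h import *
import json
s=arm.sense();im=arm.snapshot('wrist')
json.dump({k:np.array(s[k]).tolist() for k in('position','tool_rot')},open('w5.json','w'))
p=np.array(s['position']);R=np.array(s['tool_rot']);print(s['clock'],p,R[:2,0],s['gripper_width'],s['gripper_force'],s['force'])
e=np.array([.5242,.0242,.11]);print(pix('wrist',[e],s),pix('top',[e]),pix('scene',[e]))
t=arm.snapshot('top');sc=arm.snapshot('scene')
w=cv2.resize(im[0:260,180:440],(520,520),interpolation=cv2.INTER_CUBIC)
b=cv2.resize(sc[165:235,320:395],(278,260),interpolation=cv2.INTER_CUBIC);a=cv2.resize(t[165:235,240:315],(278,260),interpolation=cv2.INTER_CUBIC)
cv2.imwrite('pics/w5.png',np.hstack([w,np.vstack([a,b])])[:,:,::-1])
```

```text
14.5 [0.45369416 0.01591633 0.05959148] [0.99281831 0.11963131] 0.027524847871709994 29.99960754532367 [ 0.1882528   0.33758212 -0.59683411]
[[312.13795144 116.29141787]] [[277.52682808 215.94343525]] [[357.69821616 184.91041077]]
```

View pics/w5.png

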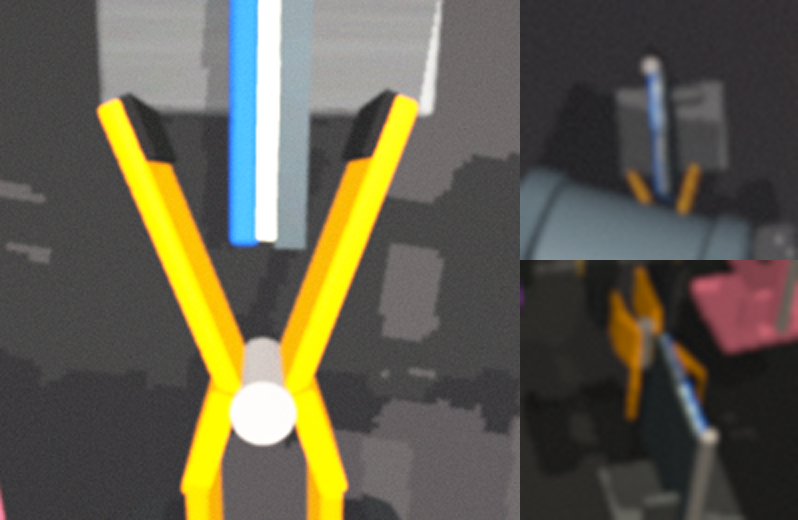

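The wrist view shows the shut stack centred between the gaping jaws (crop columns 229–305, edge at row 245) and not touching. I'll ease back 2 mm, centre it 1 mm and hand in.

Call:
play_rows(
  motion=[
    [[0, 0, 0], [-0.02, -0.01, 0], 0],
    [[0, 0, 0], [-0.04, -0.02, 0], 0],
    [[0, 0, 0], [-0.04, -0.02, 0], 0],
    [[0, 0, 0], [-0.04, -0.02, 0], 0],
    [[0, 0, 0], [-0.04, -0.02, 0], 0],
  ],
)

```text
clock: 15.15
position: [0.4518, 0.0148, 0.0598]
tool_rot: [[0.993, 0.12, 0.0], [0.12, -0.993, -0.0], [0.0, 0.0, -1.0]]
force: [-0.8, -0.4, -0.9]
gripper_width: 0.0275
gripper_force: 30.0
```

```bash
python3 -c "
from workcell import arm
s=arm.sense();print(s['clock'],s['position'],s['force'],s['gripper_width'],s['joint_vel'])
print(arm.hand_in())"
```

```text
15.15 [0.45183943 0.014833   0.05975282] [-0.76636132 -0.41118264 -0.86551128] 0.027510602605165916 [ 0.11650383  0.07586181 -0.04492795  0.01347779  0.00280631  0.03201305]
the job is handed in; nothing more can be done
None
```

I pushed the cover shut against its stop and handed the job in at 15.2 s; the clip is held squeezed open astride the cassette's free edge, about 6 mm clear on each side by my camera measurements, and I saw no sign of contact.

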